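# Refit the terminal cover of a field transmitter

## Robot

A 6-joint arm with a two-finger parallel gripper is mounted at the origin on the work surface. World frame = base frame: x ahead of the robot, y to its left, z up, the work surface at z = 0. Lengths are in m, angles in degrees, forces in N, time in s.
With the tool pointing down it reaches from about 0.35 to 0.925 m from the base axis. Payload 6.4 kg.
Tool frame: the origin (TCP) lies between the finger pads; the fingertips stand ahead of it and the grasp point (between the pads) lies 2 mm behind it (manip.tip_extent is the z of the fingertips in the tool frame, in m); z points along the fingers, y is the line along which they close (so a half turn about z gives the same grasp; the last joint's range is limited). The gripper opens to 94 mm and grips with 3 to 60 N. Pads are 16 mm wide; open, the fingers measure 119 mm over their backs; the gripper's body (75 mm by 177 mm) begins 78 mm behind the grasp point.
Start: joints at [-85.72, 14.043, 89.255, -0, 76.702, -9.975], TCP at [0.16, -0.63, 0.222] pointing down, gripper open.
Joint ranges: [-179.41, 179.41], [-58.25, 129.5], [7.25, 145.43], [-54.29, 234.29], [11.92, 165.04], [-157.13, 157.13]. Speed limits (degrees/s): [147.25, 147.25, 180, 180, 180, 180].

## Interface

Orientations are given as a 3x3 rotation matrix whose columns are the frame's x, y, z axes.
In Python, from station import status, optics, manip, finder gives the robot as it stands.
- The arm moves only by the shell command python3 -m pendant 'ROWS'. ROWS is JSON, a list of rows, each a list of 3 entries, a list of its own where there are three numbers: the shift along the tool's x, y, z in m, then the turn, a rotation vector about the tool's x, y, z in degrees, then the finger opening in m, from 0 to 0.094. In form: [[[dx, dy, dz], [wx, wy, wz], claw], ...]. A call has exactly 10 rows; each row is the pose to reach, as a shift and turn from the pose commanded when the call began, along the tool's axes at that moment; what a row does not reach only later rows make up. A row lasts 1/10 s, in which the tool goes at most 50 mm and 8.59 degrees, less where a joint would pass 70% of its speed; a pose out of reach is approached as far as the arm can. A call with a gripper value outside its range is refused whole. The fingers move at their own pace and stop on an object; the grip force is fixed at half the most. Time passes only in rows, so rows that repeat a pose let the fingers close, or fill a call up. It gives the time, the measured TCP pose, the force, the opening and the grip force at its end, in the units of the state.
- status.sense(): the state, without advancing time (a new reading comes with each control period).
- optics.get_image(name): name is "scene" or "top" or "wrist"; returns a dict with "frame" (400x640x3 uint8, blue, green, red), "z_map" (400x640 float32, m along the optical axis (not along the pixel's ray), 0 where there is no reading), "fx", "fy", "cx", "cy" (pixels), "rvec" (rotation vector, rad) and "tvec" (3), from world to camera coordinates, as OpenCV has them. Camera axes: x right, y down, z forward; pixel columns grow to the right and rows downward; lengths in m; the calibration is good to about 2 mm. A picture is of the moment at which its call begins.
- manip.close_job(): hands the job in; it is judged then, once.
Trained networks look in the newest picture that a camera, given by its name, has taken for a name from the list of things; names that differ only in an ending like _2 or _b are one class to them, and where a whole thing is asked for, a point or a joint stands for the part that bears it (a point fixed in the world has none). Each returns a list of dicts, best first, with "p" (0 to 1); they miss things now and then, are a little off and sometimes report something else, mostly with a low value. They report only what shows in the picture. A call takes as long as a camera call. They do not tell look-alikes from the thing itself.
- finder.regions_of(target, camera): "mask" (400x640 bool, what is visible of it) and "rect" ([left, top, right, bottom] in pixels, round what is visible of it).
The state is a dict: "t": time; "joint_positions": joint angles; "qvel": joint speeds; "joint_efforts": joint torques, N m; "ee_pos": TCP position; "orientation": TCP orientation; "contact_force": force on the tool from outside, world axes, zero at the start; "torque": the same for the moment, N m; "width": finger opening in m; "finger_force": force on a finger pad.
Only numpy, scipy, OpenCV 4.12 (cv2) and the standard library are available. Lean on these libraries where they do the work, as an engineer would, in place of code of your own. Each camera call takes 0.05 s, during which the arm holds its last target. There are 200 camera calls.

## Task

The field transmitter on the bench has been checked and its terminal compartment is still open. Put its loose terminal cover back: hook the cover's lip into the slot under the edge of the display lid, then swing the other end down and press until it snaps under the spring catch and lies flat. Leave the tools lying about where they are.

Things in the scene. Friction and masses are not known exactly. Their poses are not given: they have to be found in the camera images.
- transmitter: Grey field transmitter fixed to the bench on its back, 237 x 124 mm, 66 mm high. Origin: on the bench under the middle of its open terminal compartment; x level from the display end towards the end with two black cable glands, y across, z up. Display part: x -179 to -51 mm, flat top. Compartment: x -51 to +49 mm. Gland-end wall to +58 mm; glands (y -42, +42) reach +81 mm, 38 mm high.
- slot (a point): Middle of the slot's mouth, in the upright face of the display part (x = -51 mm), 52 mm above the bench, where mid-thickness of the lip ends up. Axes as the transmitter's; the lip goes in towards -x. Slot 100 mm wide, 16 mm deep, floor 38 mm and roof (edge of the display lid) 55.5 mm above the bench: room to enter tilted, lip down, by 0.2 to 0.5 rad. Side rims beside it are cut down to 42 mm for 12 mm.
- catch (a joint): Spring catch, 36 mm wide, in the middle of the gland-end wall. 0 rad at rest, up to 0.25 rad pushed back towards the glands. The cover's end is pressed down past its nose: it gives back some 2 mm, so pressing near the cover's end takes about 5 to 10 N; then it springs back to 0 over the cover's top face. A hooked cover left alone rests with its end on the nose, tilted about 0.15 rad.
- cover_grip (a point): Centre of the moulded grip on the loose grey terminal cover (130 g), which starts right way up on the bench. x from the lip to the other end, y across, z up out of its top. Grip block 38 mm long (x), 22 wide (y), 21 high, on a plate 98 long, 120 wide, 8 thick that spans x -38 to +60 mm from this point. It is 18.5 mm above the underside, 10.5 above the plate's top. Press some 40 mm from it towards +x.
- cover_lip (a point): Middle of the free edge of the cover's lip, 2 mm above the cover's underside; axes as the grip's. The lip is a tongue 92 mm wide and 4 mm thick, flush with the underside, standing 12 mm out from the plate. This point is 50 mm from the grip's centre towards -x and 16.5 mm lower.
- cover_end (a point): Middle of the upper edge of the cover's other end, which the catch holds down: 60 mm from the grip's centre towards +x and 10.5 mm lower, on the plate's top face. Axes as the grip's. 58 mm above the bench when the cover is home.
- tape_mid (a point): Roll of black tape lying flat, 64 mm across, 19 mm high; this is its centre. To be left alone.
- screwdriver: Blue screwdriver, 190 mm long, lying on the bench along its x. To be left alone.
- hexkeys: Black set of hexagon keys in a holder, about 100 mm long, 25 mm high. To be left alone.
- strippers: Wire strippers with dark teal handles, about 160 mm long, 18 mm high, lying flat. To be left alone.
- bitdriver: Thick red multi-bit screwdriver, about 175 mm long, 36 mm high, lying on the bench. To be left alone.
- seat (a point): Middle of the compartment's rim, 50 mm above the transmitter's origin, axes as the transmitter's. Where the middle of the cover plate's underside finally lies, the cover's axes along these; it has 2 mm of play along x and 4 mm to each side.
- catch_nose (a point): Lower front edge of the catch's nose, which points into the compartment: at rest 59 mm above the bench, at x = +45 mm in the transmitter's frame. From here the nose slopes up and outward to its top, 68 mm above the bench at x = +50 mm.
There are look-alikes about, which are no part of the job. Leave any red look-alike of the part that bears cover_grip alone.

How it is judged (in metres and radians):
On the way:
1. the cover's lip is in the slot by at least 5 mm while the cover is tilted by more than 0.1 rad (x of cover_lip in the frame of slot below -0.005 m and z of cover_lip in the frame of slot between -0.016 and 0.003 m and y of cover_lip in the frame of slot between -0.006 and 0.006 m and angle between cover_lip's own z axis and vertical above 0.1 rad), for 0.1 s.
At the end, for the whole second after the job is handed in: The lip is at least 7 mm in the slot, within 6 mm sideways and 2.5 mm in height of its home; the other end's top is 56 to 60 mm above the bench, under the catch's nose; cover level within 2 degrees and in line within 5 degrees; catch sprung back (below 0.03 rad) (x of cover_lip in the frame of slot below -0.007 m and y of cover_lip in the frame of slot between -0.006 and 0.006 m and z of cover_lip in the frame of slot between -0.0025 and 0.0025 m and z of cover_end in the frame of transmitter between 0.056 and 0.0602 m and angle between cover_lip's own z axis and vertical below 0.035 rad and value of joint catch below 0.03 rad and angle between the x axis of cover_lip and the x axis of transmitter, either way round below 0.09 rad); the robot touches nothing.
It fails at once if a tool on the bench is shoved more than 30 mm (distance of any of tape_mid, screwdriver, hexkeys, strippers, bitdriver from where it was at the start of the episode above 0.03 m).
It also fails if it takes over 51 s, if anything falls off the work surface, if the arm or the gripper's body presses on something with over 40 N, if the wrist force passes 120 N, or if a joint passes its speed limit or range.

## Working session

There is one attempt and no reset: what is moved stays moved. The work goes in short steps, Python scripts to look and compute and a shell command to move; the robot and the scene stay as the last step left them, time stands still between calls to the robot, and variables do not carry over. Pictures are saved under pics/ and viewed, at most 10 in all, crops included, and the job is handed in when it is done.

```bash
ls; mkdir -p pics; cat > h.py <<'E'
import numpy as np, cv2
from station import status, optics, manip, finder
def cam(n):
    d=optics.get_image(n); R=cv2.Rodrigues(np.array(d['rvec'],float))[0]; d['R']=R; d['t']=np.array(d['tvec'],float).ravel(); return d
def cloud(d):
    z=d['z_map']; v,u=np.mgrid[:400,:640]
    P=np.stack([(u-d['cx'])/d['fx']*z,(v-d['cy'])/d['fy']*z,z],-1)
    W=(P-d['t'])@d['R']; W[z==0]=np.nan; return W
def proj(d,p):
    c=d['R']@np.array(p,float)+d['t']; return d['fx']*c[0]/c[2]+d['cx'],d['fy']*c[1]/c[2]+d['cy']
E
python3 - <<'E'
from h import *
ims=[]
for n in ['top','scene']:
    d=cam(n); ims.append(d['frame']); W=cloud(d)
    for t in ['transmitter','cover_grip','tape_mid','screwdriver','hexkeys','strippers','bitdriver']:
        for r in finder.regions_of(t,n)[:3]:
            m=r['mask']; w=W[m]
            print(n,t,round(r['p'],2),np.round(r['rect']),np.round(np.nanmedian(w,0),3),'top z',np.round(np.nanpercentile(w[:,2],97),3))
    cv2.imwrite(f'pics/{n}1.png',d['frame'])
print(manip.tip_extent,status.sense())
E
```

```text
pics
top transmitter 0.97 [157. 150. 226. 274.] [0.49 0.22 0.06] top z 0.068
top transmitter 0.56 [188. 159. 201. 165.] [0.607 0.223 0.065] top z 0.069
top cover_grip 0.97 [356. 191. 417. 251.] [ 0.483 -0.21   0.007] top z 0.027
top cover_grip 0.92 [442. 200. 501. 255.] [ 0.47  -0.402  0.007] top z 0.027
top cover_grip 0.92 [358. 285. 417. 348.] [ 0.269 -0.206  0.007] top z 0.028
top tape_mid 0.74 [292. 167. 320. 190.] [ 0.58  -0.021  0.017] top z 0.021
top screwdriver 0.87 [286. 239. 302. 295.] [0.367 0.001 0.022] top z 0.027
top hexkeys 0.86 [304. 109. 330. 144.] [ 0.72  -0.051  0.013] top z 0.018
top strippers 0.9 [176.  67. 230. 124.] [0.763 0.213 0.012] top z 0.017
top bitdriver 0.76 [386.  74. 418. 143.] [ 0.773 -0.239  0.027] top z 0.037
top bitdriver 0.35 [173.  68. 228. 124.] [0.761 0.21  0.013] top z 0.017
scene transmitter 0.96 [322. 112. 418. 186.] [0.509 0.208 0.046] top z 0.068
scene cover_grip 0.83 [250. 237. 306. 293.] [ 0.492 -0.215  0.007] top z 0.027
scene cover_grip 0.83 [195. 297. 258. 358.] [ 0.481 -0.408  0.007] top z 0.027
scene cover_grip 0.73 [183. 196. 238.
[... 774 characters left out ...]
7.67020973e+01, -9.97596373e+00]), 'qvel': array([ 0.03418247, -0.11388301,  0.01087518,  0.03430171,  0.02258057,
        0.04873889]), 'joint_efforts': array([ 2.05359356e-03, -4.15794611e+01, -3.14858937e+01,  6.85699610e-02,
        2.88423750e-02, -7.38700940e-07]), 'ee_pos': array([ 0.1600686 , -0.62998943,  0.22246259]), 'orientation': array([[ 9.69204982e-01,  2.46255361e-01,  1.17065944e-05],
       [ 2.46255361e-01, -9.69204982e-01,  2.50420280e-06],
       [ 1.19627630e-05,  4.55725798e-07, -1.00000000e+00]]), 'contact_force': array([-0.55160044, -0.53352109, -0.39849587]), 'torque': array([ 0.01881822, -0.04559397, -0.05079849]), 'finger_force': 0.0, 'width': 0.09433225078485061}
```

```bash
python3 - <<'E'
import cv2
a=cv2.imread('pics/top1.png'); cv2.imwrite('pics/top1c.png',cv2.resize(a[50:370,140:540],None,fx=1.87,fy=1.87,interpolation=cv2.INTER_CUBIC))
E
```

```text
(no output)
```

View pics/top1c.png

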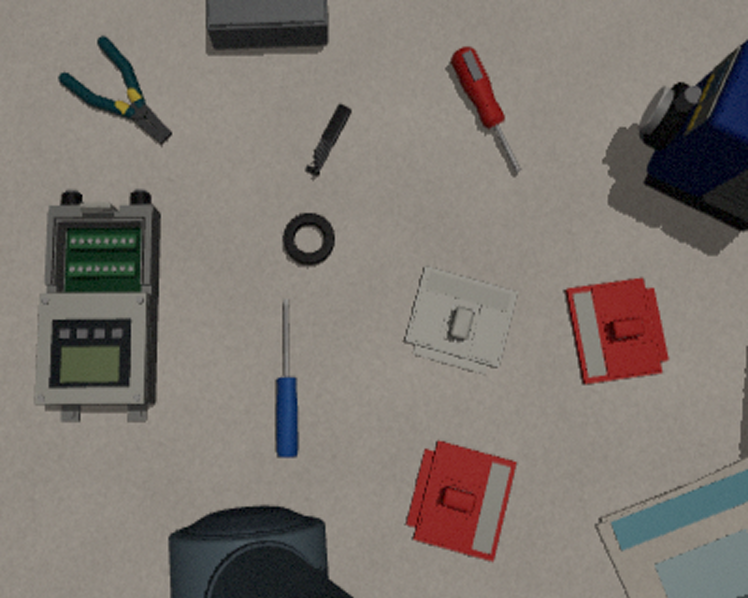

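The picture shows three covers: grey at full-image (387,221), red at (470,226), red at (386,317). The grey one fits ("loose grey cover"; the red ones are to be left). The transmitter is at (190,212) with glands up the picture (+x world).

```bash
python3 - <<'E'
from h import *
f=cv2.imread('pics/top1.png')
cv2.imwrite('pics/cc.png',cv2.resize(f[185:260,345:425],None,fx=7,fy=7,interpolation=cv2.INTER_CUBIC))
d=cam('top');W=cloud(d)
def rect(P): 
    (c,s,a)=cv2.minAreaRect((P[:,:2]*1000).astype(np.float32)); return np.round(c,1),np.round(s,1),round(a,2)
for n in ['top','scene']:
    if n=='scene': d=cam(n);W=cloud(d)
    X=W.reshape(-1,3)
    m=(abs(X[:,0]-.49)<.09)&(abs(X[:,1]+.21)<.09)
    P=X[m]
    g=P[(P[:,2]>.02)&(P[:,2]<.04)];print(n,'grip',rect(g),np.median(g,0),len(g))
    g=P[(P[:,2]>.0055)&(P[:,2]<.015)];print('plate',rect(g),np.median(g[:,2]))
    m=(abs(X[:,0]-.49)<.2)&(abs(X[:,1]-.21)<.11)
    P=X[m]
    g=P[P[:,2]>.055];print('tx top',rect(g),np.percentile(g[:,2],[5,50,95]))
    for lo,hi in [(.3,.5),(.5,.7)]:
        q=g[(g[:,0]>lo)&(g[:,0]<hi)]; print(lo,rect(q),np.median(q[:,2]))
E
```

```text
top grip (array([ 477.5, -209. ]), array([21.8, 37.8]), 73.53) [ 0.47624633 -0.20800633  0.02769158] 163
plate (array([ 483.1, -211. ]), array([120. , 107.7]), 74.52) 0.0076823504675140545
tx top (array([496.8, 224.1]), array([235. , 124.9]), 0.99) [0.06242325 0.06551002 0.06851884]
0.3 (array([439.1, 223. ]), array([119.8, 124.9]), 0.53) 0.06556203052323849
0.5 (array([557.3, 223.7]), array([114.2, 123.4]), 0.26) 0.06490533134385655
scene grip (array([ 481.7, -209.5]), array([21.1, 37.8]), 76.22) [ 0.48296674 -0.21049065  0.02697599] 124
plate (array([ 488.2, -211.2]), array([120. , 106.9]), 74.17) 0.007318497495393809
tx top (array([501.1, 222.3]), array([235. , 127.9]), 0.34) [0.06052406 0.06491156 0.06803946]
0.3 (array([441.9, 221.9]), array([128.1, 116. ]), 89.89) 0.06502911592044446
0.5 (array([559.3, 223.7]), array([125.1, 118.5]), 89.93) 0.06362212000728086
```

View pics/cc.png

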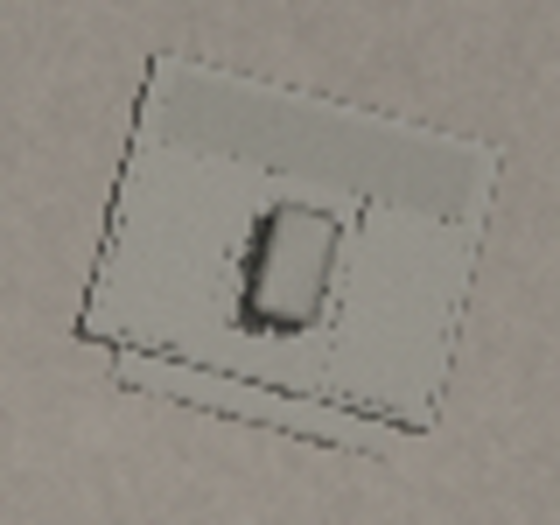

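Confirmed: grey cover, lip at the lower edge of the crop (towards the robot), grip at crop (290,265). Cover yaw is about -16°. Moving above it.

```bash
cat >> h.py <<'E'
from scipy.spatial.transform import Rotation as Ro
def Rt(yaw,pitch=0):  # tool down, x along yaw; pitch>0 (deg) lifts tool x end (lip at -x goes down)
    return (Ro.from_euler('z',yaw,degrees=True)*Ro.from_euler('y',-pitch,degrees=True)).as_matrix()@np.diag([1,-1,-1.])
def go(p,R=None):
    s=status.sense(); R0=np.array(s['orientation']); R=R0 if R is None else R
    print('t',s['t'],'shift',np.round(R0.T@(np.array(p)-s['ee_pos']),4),'turn',np.round(Ro.from_matrix(R0.T@R).as_rotvec(degrees=True),2),'F',np.round(s['contact_force'],1),'w',round(s['width'],4))
E
python3 -c "
from h import *
go([.479,-.209,.2],Rt(-15.8))"
```

```text
t 0.9 shift [ 0.4128 -0.3295  0.0225] turn [ 0.   -0.   30.06] F [ 1.3 -0.2 -0.3] w 0.094
```

```bash
python3 -m pendant '[[[0.03,-0.024,0],[0,0,3],0.06],[[0.07,-0.056,0],[0,0,6],0.06],[[0.11,-0.088,0],[0,0,9],0.06],[[0.15,-0.12,0.005],[0,0,12],0.06],[[0.2,-0.16,0.01],[0,0,15],0.06],[[0.25,-0.2,0.015],[0,0,18],0.06],[[0.3,-0.24,0.02],[0,0,22],0.06],[[0.35,-0.28,0.022],[0,0,26],0.06],[[0.39,-0.311,0.022],[0,0,29],0.06],[[0.413,-0.3295,0.022],[0,0,30],0.06]]'
python3 - <<'E'
from h import *
d=cam('wrist');cv2.imwrite('pics/w1.png',d['frame'])
W=cloud(d);s=status.sense();print(s['ee_pos'],s['t'])
for r in finder.regions_of('cover_grip','wrist'):
    print(r['p'],r['rect'])
X=W.reshape(-1,3);m=(abs(X[:,0]-.49)<.09)&(abs(X[:,1]+.21)<.09);P=X[m]
for lo,hi in [(.023,.035),(.005,.012)]:
    g=P[(P[:,2]>lo)&(P[:,2]<hi)]
    if len(g): print(len(g),cv2.minAreaRect((g[:,:2]*1000).astype(np.float32)),np.median(g,0))
E
```

```text
t: 1.9
ee_pos: [0.4555, -0.2395, 0.2014]
orientation: [[0.962, -0.273, 0.001], [-0.273, -0.962, -0.0], [0.001, 0.0, -1.0]]
contact_force: [0.0, -0.6, 0.1]
width: 0.06
finger_force: 0.0
[ 0.45853552 -0.23406808  0.20124889] 1.95
0.95 [295.2, 265.0, 371.9, 312.4]
0.94 [245.9, 124.2, 340.0, 206.7]
0.86 [386.8, 67.5, 495.9, 188.6]
533 ((480.1327209472656, -209.6517791748047), (22.29951286315918, 36.185359954833984), 73.60197448730469) [ 0.48044146 -0.21057347  0.02869397]
6573 ((484.1162414550781, -210.8843536376953), (120.11385345458984, 108.95203399658203), 74.18727111816406) [ 0.49546395 -0.21623558  0.00842569]
```

View pics/w1.png

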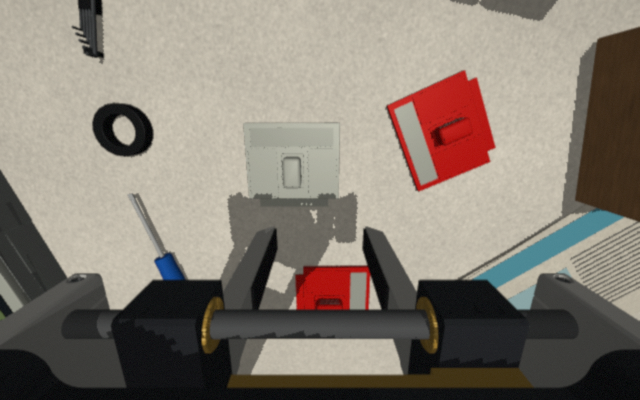

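```bash
python3 -m pendant '[[[0,0,0.01],[0,0,0],0.06],[[0,0,0.03],[0,0,0],0.06],[[0,0,0.05],[0,0,0],0.06],[[0,0,0.07],[0,0,0],0.06],[[0,0,0.09],[0,0,0],0.06],[[0,0,0.105],[0,0,0],0.06],[[0,0,0.115],[0,0,0],0.06],[[0,0,0.12],[0,0,0],0.06],[[0,0,0.12],[0,0,0],0.06],[[0,0,0.12],[0,0,0],0.06]]'
python3 -c "
from h import *
go([.4801,-.2097,.0265],Rt(-16))"
```

```text
t: 3.0
ee_pos: [0.4548, -0.2419, 0.0818]
orientation: [[0.962, -0.272, 0.001], [-0.272, -0.962, -0.001], [0.001, 0.0, -1.0]]
contact_force: [0.8, 0.5, 0.2]
width: 0.0601
finger_force: 0.0
t 3.0 shift [ 0.0155 -0.0379  0.0553] turn [ 0.03 -0.06  0.23] F [0.8 0.5 0.2] w 0.0601
```

```bash
python3 -m pendant '[[[0.005,-0.012,0],[0,0,0],0.06],[[0.01,-0.025,0],[0,0,0],0.06],[[0.0155,-0.036,0.005],[0,0,0],0.06],[[0.0155,-0.038,0.015],[0,0,0],0.06],[[0.0155,-0.038,0.028],[0,0,0],0.06],[[0.0155,-0.038,0.04],[0,0,0],0.06],[[0.0155,-0.038,0.05],[0,0,0],0.06],[[0.0155,-0.038,0.055],[0,0,0],0.06],[[0.0155,-0.038,0.055],[0,0,0],0.06],[[0.0155,-0.038,0.055],[0,0,0],0.06]]'
python3 -c "
from h import *
go([.4801,-.2097,.0265],Rt(-16))"
```

```text
t: 4.0
ee_pos: [0.4797, -0.2092, 0.026]
orientation: [[0.962, -0.272, 0.0], [-0.272, -0.962, -0.0], [0.0, 0.0, -1.0]]
contact_force: [0.1, -0.3, 0.2]
width: 0.0601
finger_force: 0.0
t 4.0 shift [ 0.0005  0.0003 -0.0005] turn [ 0.   -0.    0.22] F [ 0.1 -0.3  0.2] w 0.0601
```

```bash
python3 -m pendant '[[[0,0,0],[0,0,0],0.03],[[0,0,0],[0,0,0],0.018],[[0,0,0],[0,0,0],0.018],[[0,0,0],[0,0,0],0.018],[[0,0,0],[0,0,0],0.018],[[0,0,0],[0,0,0],0.018],[[0,0,0],[0,0,0],0.018],[[0,0,0],[0,0,0],0.018],[[0,0,0],[0,0,0],0.018],[[0,0,0],[0,0,0],0.018]]'
```

```text
t: 5.0
ee_pos: [0.4798, -0.209, 0.0262]
orientation: [[0.962, -0.271, -0.0], [-0.271, -0.962, -0.0], [-0.0, 0.0, -1.0]]
contact_force: [-0.1, 0.2, 0.2]
width: 0.0219
finger_force: 30.0
```

```bash
python3 -m pendant '[[[0,0,-0.01],[0,0,0],0.018],[[0,0,-0.03],[0,0,0],0.018],[[0,0,-0.06],[0,0,0],0.018],[[0,0,-0.09],[0,0,0],0.018],[[0,0,-0.12],[0,0,0],0.018],[[0,0,-0.15],[0,0,0],0.018],[[0,0,-0.175],[0,0,0],0.018],[[0,0,-0.19],[0,0,0],0.018],[[0,0,-0.2],[0,0,0],0.018],[[0,0,-0.2],[0,0,0],0.018]]'
python3 -c "
from h import *
go([.42,.06,.23],Rt(0.4))"
```

```text
t: 6.0
ee_pos: [0.4801, -0.2092, 0.2272]
orientation: [[0.962, -0.271, 0.001], [-0.271, -0.962, -0.001], [0.002, 0.001, -1.0]]
contact_force: [0.6, 1.0, -1.2]
width: 0.022
finger_force: 30.0
t 6.0 shift [-0.1309 -0.2427 -0.0032] turn [  0.04  -0.09 -16.14] F [ 0.6  1.  -1.2] w 0.022
```

```bash
python3 -m pendant '[[[-0.008,-0.014,0],[0,0,-1],0.018],[[-0.022,-0.042,0],[0,0,-3],0.018],[[-0.04,-0.075,0],[0,0,-5],0.018],[[-0.058,-0.108,0],[0,0,-7],0.018],[[-0.076,-0.142,0],[0,0,-9],0.018],[[-0.094,-0.175,0],[0,0,-12],0.018],[[-0.112,-0.208,0],[0,0,-14],0.018],[[-0.124,-0.23,0],[0,0,-16],0.018],[[-0.131,-0.243,0],[0,0,-16.1],0.018],[[-0.131,-0.243,0],[0,0,-16.1],0.018]]'
python3 - <<'E'
from h import *
d=cam('wrist');cv2.imwrite('pics/w2.png',d['frame'])
W=cloud(d);s=status.sense();print(s['ee_pos'],s['t'])
X=W.reshape(-1,3);m=(abs(X[:,0]-.49)<.2)&(X[:,1]>.12)&(X[:,1]<.32);P=X[m]
np.save('tx.npy',P)
g=P[(P[:,2]>.055)&(P[:,2]<.08)]
print(len(g),cv2.minAreaRect((g[:,:2]*1000).astype(np.float32)),g.min(0),g.max(0))
E
```

```text
t: 7.0
ee_pos: [0.4178, 0.0625, 0.2245]
orientation: [[1.0, 0.01, -0.003], [0.01, -1.0, 0.001], [-0.003, -0.001, -1.0]]
contact_force: [-0.6, 0.0, -1.1]
width: 0.0214
finger_force: 30.0
[0.41833158 0.0614664  0.22480678] 7.05
11504 ((497.126708984375, 223.46096801757812), (230.20816040039062, 124.25294494628906), 0.046252064406871796) [0.38197829 0.16131892 0.05500597] [0.61224347 0.28556751 0.07126153]
```

View pics/w2.png

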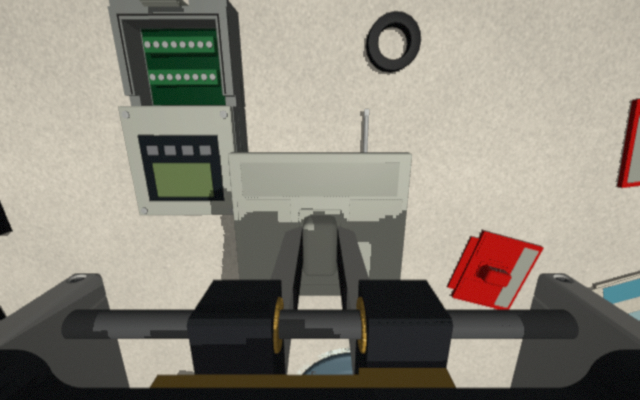

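The picture shows the transmitter upper left (display lid's edge at row ~105, columns 120-235) and the cover held straight and level. Now its edges.

```bash
python3 - <<'E'
from h import *
P=np.load('tx.npy')
for lo,hi in [(.19,.205),(.205,.22),(.22,.235),(.235,.25)]:
    q=P[(P[:,1]>lo)&(P[:,1]<hi)&(P[:,2]>.06)&(P[:,2]<.075)]; x=np.sort(q[:,0]); i=np.argmax(np.diff(x))
    print('display',x[0],x[i],'wall',x[i+1],x[-1],'z',np.median(q[q[:,0]<x[i],2]))
for lo,hi in [(.39,.42),(.42,.45),(.45,.48),(.48,.5),(.53,.55),(.55,.58),(.58,.6)]:
    q=P[(P[:,0]>lo)&(P[:,0]<hi)&(P[:,2]>(.06 if lo<.5 else .045))]; print(lo,q[:,1].min(),q[:,1].max(),q[:,1].mean(), np.percentile(q[:,2],[10,90]))
E
```

```text
display 0.3828456307797873 0.47140019572408787 wall 0.4723442286475161 0.5090089227313331 z 0.06740542591128791
display 0.3825974165488602 0.508877483144403 wall 0.6056234073231275 0.610719228796897 z 0.06702324022447416
display 0.3822928186394812 0.5087137786164705 wall 0.6051192999536494 0.6088858809443719 z 0.06699855057076551
display 0.3823120975300971 0.5085507863185372 wall 0.6050218203959822 0.6086126537923146 z 0.0670174033358717
0.39 0.12000807820361337 0.2848556971442754 0.19825301469437492 [0.065714   0.31221068]
0.42 0.12000081396729981 0.28554046714881176 0.15236096370144878 [0.06719015 0.34065493]
0.45 0.12000770344211102 0.2855675111880714 0.17720736853875158 [0.06611369 0.33905853]
0.48 0.16160266165964265 0.2855164820955925 0.22258255927862844 [0.06505353 0.0671055 ]
0.53 0.16218199104656542 0.28700072755524286 0.22544723072778644 [0.04815749 0.0511202 ]
0.55 0.16245992787531563 0.28719373464735376 0.2276567682058796 [0.04783029 0.05118102]
0.58 0.16290417697564152 0.2884658422922727 0.22720707547845986 [0.04746094 0.05115997]
```

```bash
cat >> h.py <<'E'
O=np.array([.560,.2248,0]); Y=.6
def tx(x,y,z): return O+Ro.from_euler('z',Y,degrees=True).apply([x,y,z])
def lipat(x,z,th,y=0):  # go so that lip edge sits at tx (x,z) with tilt th rad
    v=Ro.from_euler('y',-th).apply([-.0497,0,-.0242])
    go(tx(x-v[0],y,z-v[2]),Rt(Y,np.degrees(th)))
def lipnow():
    s=status.sense(); R=np.array(s['orientation'])
    p=s['ee_pos']+R@np.array([-.0497,0,.0242]); q=Ro.from_euler('z',-Y,degrees=True).apply(p-O)
    print('lip in tx mm',np.round(q*1000,1),'tilt',np.arcsin(R[2,0]).round(3),'F',np.round(s['contact_force'],1),'T',np.round(s['torque'],2),'t',s['t'])
E
python3 -c "
from h import *
lipat(-.039,.090,.3)"
```

```text
t 7.05 shift [ 0.1447 -0.1621  0.0967] turn [ 0.   17.33 -0.1 ] F [ 0.4 -1.   0.1] w 0.0218
```

```bash
python3 -m pendant '[[[0.01,-0.012,0],[0,2,0],0.018],[[0.03,-0.034,0],[0,4,0],0.018],[[0.055,-0.062,0],[0,7,0],0.018],[[0.08,-0.09,0.01],[0,10,0],0.018],[[0.105,-0.118,0.02],[0,13,0],0.018],[[0.125,-0.14,0.035],[0,15,0],0.018],[[0.14,-0.157,0.055],[0,16.5,0],0.018],[[0.145,-0.162,0.075],[0,17.3,0],0.018],[[0.145,-0.162,0.092],[0,17.3,0],0.018],[[0.145,-0.162,0.097],[0,17.3,0],0.018]]'
python3 - <<'E'
from h import *
lipnow(); lipat(-.039,.050,.3)
for n in ['scene','wrist']:
    d=cam(n); f=d['frame']
    if n=='scene':
        u,v=map(int,proj(d,O)); f=cv2.resize(f[v-85:v+45,u-90:u+90],None,fx=4,fy=4,interpolation=cv2.INTER_CUBIC)
    cv2.imwrite(f'pics/h_{n}.png',f)
E
```

```text
t: 8.05
ee_pos: [0.5618, 0.2222, 0.1255]
orientation: [[0.957, 0.005, 0.291], [0.006, -1.0, 0.0], [0.291, 0.002, -0.957]]
contact_force: [-0.1, -0.5, -0.7]
width: 0.0219
finger_force: 30.0
lip in tx mm [-38.7  -2.5  87.9] tilt 0.296 F [-0.1 -0.5 -0.7] T [0.06 0.18 0.01] t 8.05
t 8.05 shift [-0.0114 -0.0027  0.0359] turn [ 0.17  0.25 -0.25] F [-0.1 -0.5 -0.7] w 0.0219
```

View pics/h_scene.png

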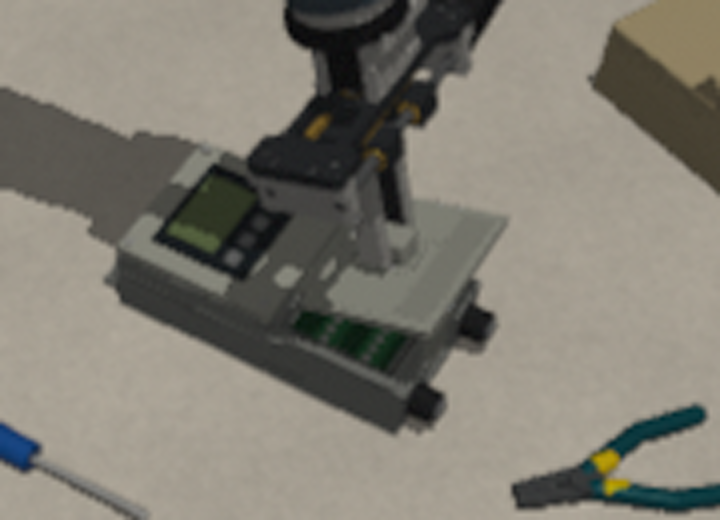

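The scene view (crop, grip at about (400,245)) shows the cover held tilted over the open compartment, lip towards the display. Lowering to slot height, 12 mm off its mouth.

```bash
python3 -m pendant '[[[-0.002,-0.0005,0.004],[0.17,0.25,-0.25],0.018],[[-0.004,-0.001,0.009],[0.17,0.25,-0.25],0.018],[[-0.006,-0.0015,0.016],[0.17,0.25,-0.25],0.018],[[-0.008,-0.002,0.023],[0.17,0.25,-0.25],0.018],[[-0.0095,-0.0025,0.029],[0.17,0.25,-0.25],0.018],[[-0.0105,-0.0027,0.033],[0.17,0.25,-0.25],0.018],[[-0.011,-0.0027,0.035],[0.17,0.25,-0.25],0.018],[[-0.0113,-0.0027,0.036],[0.17,0.25,-0.25],0.018],[[-0.0113,-0.0027,0.036],[0.17,0.25,-0.25],0.018],[[-0.0113,-0.0027,0.036],[0.17,0.25,-0.25],0.018]]'
python3 - <<'E'
from h import *
lipnow(); lipat(-.053,.050,.3); lipat(-.059,.0485,.3)
d=cam('wrist'); cv2.imwrite('pics/e.png',d['frame'])
E
```

```text
t: 9.15
ee_pos: [0.5637, 0.2262, 0.0918]
orientation: [[0.953, 0.011, 0.302], [0.01, -1.0, 0.005], [0.302, -0.002, -0.953]]
contact_force: [-0.2, -0.1, 0.1]
width: 0.022
finger_force: 30.0
lip in tx mm [-36.3   1.3  53.7] tilt 0.307 F [-0.2 -0.1  0.1] T [ 0.01  0.22 -0.  ] t 9.15
t 9.15 shift [-0.0168  0.0013 -0.0012] turn [-0.1  -0.39  0.02] F [-0.2 -0.1  0.1] w 0.022
t 9.15 shift [-0.023   0.0013 -0.0016] turn [-0.1  -0.39  0.02] F [-0.2 -0.1  0.1] w 0.022
```

```bash
python3 -m pendant '[[[-0.001,0.0003,0],[0,-0.1,0],0.018],[[-0.003,0.0008,-0.0002],[0,-0.2,0],0.018],[[-0.005,0.0013,-0.0004],[-0.1,-0.4,0],0.018],[[-0.007,0.0013,-0.0006],[-0.1,-0.4,0],0.018],[[-0.009,0.0013,-0.0008],[-0.1,-0.4,0],0.018],[[-0.011,0.0013,-0.001],[-0.1,-0.4,0],0.018],[[-0.013,0.0013,-0.0012],[-0.1,-0.4,0],0.018],[[-0.015,0.0013,-0.0012],[-0.1,-0.4,0],0.018],[[-0.0165,0.0013,-0.0012],[-0.1,-0.4,0],0.018],[[-0.0165,0.0013,-0.0012],[-0.1,-0.4,0],0.018]]'
python3 - <<'E'
from h import *
lipnow(); lipat(-.059,.0485,.3)
d=cam('wrist'); f=d['frame'];cv2.imwrite('pics/e2.png',f)
E
```

```text
t: 10.2
ee_pos: [0.5472, 0.2246, 0.0875]
orientation: [[0.956, 0.011, 0.295], [0.01, -1.0, 0.003], [0.295, 0.0, -0.956]]
contact_force: [-0.0, 0.5, -1.3]
width: 0.0217
finger_force: 30.0
lip in tx mm [-53.2  -0.1  49.8] tilt 0.299 F [-0.   0.5 -1.3] T [-0.06  0.11 -0.  ] t 10.2
t 10.2 shift [-0.006  -0.     -0.0006] turn [0.   0.06 0.02] F [-0.   0.5 -1.3] w 0.0217
```

View pics/e2.png

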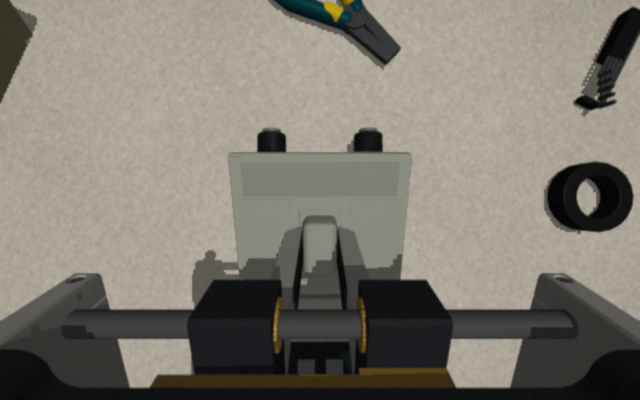

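The cover (cols 230-410) is centred with the glands (272, 368) and there is no contact force; I'm pushing the lip in.

```bash
python3 -m pendant '[[[-0.001,0,0],[0,0,0],0.018],[[-0.002,0,-0.0001],[0,0,0],0.018],[[-0.003,0,-0.0002],[0,0,0],0.018],[[-0.004,0,-0.0004],[0,0,0],0.018],[[-0.005,0,-0.0005],[0,0,0],0.018],[[-0.006,0,-0.0006],[0,0,0],0.018],[[-0.007,0,-0.0006],[0,0,0],0.018],[[-0.007,0,-0.0006],[0,0,0],0.018],[[-0.007,0,-0.0006],[0,0,0],0.018],[[-0.007,0,-0.0006],[0,0,0],0.018]]'
python3 - <<'E'
from h import *
lipnow(); lipat(-.061,.050,.2);lipat(-.061,.051,.16)
E
```

```text
t: 11.25
ee_pos: [0.5407, 0.2245, 0.0862]
orientation: [[0.955, 0.011, 0.295], [0.01, -1.0, 0.003], [0.295, 0.0, -0.956]]
contact_force: [0.1, 0.3, -0.4]
width: 0.0218
finger_force: 30.0
lip in tx mm [-59.7  -0.1  48.4] tilt 0.299 F [ 0.1  0.3 -0.4] T [ 0.01  0.18 -0.04] t 11.25
t 11.25 shift [ 0.0014 -0.0001  0.0032] turn [ 0.   -5.7   0.01] F [ 0.1  0.3 -0.4] w 0.0218
t 11.25 shift [ 0.0024 -0.0001  0.0043] turn [ 0.   -7.99  0.01] F [ 0.1  0.3 -0.4] w 0.0218
```

```bash
python3 -m pendant '[[[0.0003,0,0.0007],[0,-1,0],0.018],[[0.0005,0,0.0012],[0,-2,0],0.018],[[0.0007,0,0.0018],[0,-3,0],0.018],[[0.001,0,0.0023],[0,-4,0],0.018],[[0.0012,0,0.0028],[0,-5,0],0.018],[[0.0015,0,0.0034],[0,-6,0],0.018],[[0.002,0,0.004],[0,-7,0],0.018],[[0.0023,0,0.0046],[0,-8,0],0.018],[[0.0023,0,0.0046],[0,-8,0],0.018],[[0.0023,0,0.0046],[0,-8,0],0.018]]'
python3 - <<'E'
from h import *
lipnow(); lipat(-.061,.051,.14)
E
```

```text
t: 12.25
ee_pos: [0.5441, 0.2246, 0.0824]
orientation: [[0.987, 0.011, 0.159], [0.011, -1.0, 0.002], [0.159, 0.0, -0.987]]
contact_force: [-0.2, -0.6, -1.2]
width: 0.0215
finger_force: 30.0
lip in tx mm [-61.1  -0.1  50.6] tilt 0.16 F [-0.2 -0.6 -1.2] T [ 0.04  0.14 -0.  ] t 12.25
t 12.25 shift [ 0.0006 -0.0001  0.0006] turn [ 0.01 -1.12  0.01] F [-0.2 -0.6 -1.2] w 0.0215
```

```bash
python3 -m pendant '[[[0.0003,0,0.0003],[0,-0.5,0],0.018],[[0.0005,0,0.0006],[0,-1,0],0.018],[[0.0005,0,0.0008],[0,-1,0],0.018],[[0.0005,0,0.0008],[0,-1,0],0.018],[[0.0005,0,0.0008],[0,-1,0],0.05],[[0.0005,0,0.0008],[0,-1,0],0.05],[[0.0005,0,0.0008],[0,-1,0],0.05],[[0.0005,0,0.0008],[0,-1,0],0.05],[[0.0005,0,0.0008],[0,-1,0],0.05],[[0.0005,0,0.0008],[0,-1,0],0.05]]'
python3 -m pendant '[[[0,0,-0.005],[0,0,0],0.05],[[0,0,-0.015],[0,0,0],0.05],[[0,0,-0.03],[0,0,0],0.05],[[0,0,-0.045],[0,0,0],0.05],[[0,0,-0.06],[0,0,0],0.05],[[0,0,-0.075],[0,0,0],0.03],[[0,0,-0.085],[0,0,0],0.01],[[0,0,-0.09],[0,0,0],0],[[0,0,-0.09],[0,0,0],0],[[0,0,-0.09],[0,0,0],0]]'
python3 - <<'E'
from h import *
d=cam('wrist');cv2.imwrite('pics/r.png',d['frame'])
W=cloud(d);X=(W.reshape(-1,3)-O)@Ro.from_euler('z',Y,degrees=True).as_matrix()
m=(abs(X[:,1])<.055)&(X[:,0]>0.012)&(X[:,0]<.04)&(X[:,2]>.04)&(X[:,2]<.09);P=X[m];A=np.c_[P[:,0],P[:,1],np.ones(len(P))]
print(len(P),np.linalg.lstsq(A,P[:,2],rcond=None)[0])
m=(abs(X[:,1])<.075)&(X[:,0]>-.03)&(X[:,0]<.055)&(X[:,2]>.054)&(X[:,2]<.09);P=X[m];print(cv2.minAreaRect((P[:,:2]*1000).astype(np.float32)))
go(tx(.029,0,.1),Rt(Y))
E
```

```text
t: 13.25
ee_pos: [0.5448, 0.2246, 0.0817]
orientation: [[0.99, 0.011, 0.142], [0.011, -1.0, 0.001], [0.142, 0.0, -0.99]]
contact_force: [0.4, 0.0, -0.7]
width: 0.0498
finger_force: 0.0
t: 14.25
ee_pos: [0.5316, 0.2243, 0.1703]
orientation: [[0.99, 0.011, 0.141], [0.011, -1.0, 0.001], [0.141, 0.0, -0.99]]
contact_force: [-0.4, 0.3, -0.4]
width: 0.0134
finger_force: 0.0
3259 [0.16027969 0.00055864 0.0645574 ]
((12.489341735839844, 0.15895843505859375), (120.35579681396484, 84.95957946777344), 89.98684692382812)
t 14.3 shift [ 0.0471 -0.0002  0.0773] turn [ 0.02 -8.06  0.01] F [ 0.1 -0.4  0. ] w 0.0093
```

View pics/r.png

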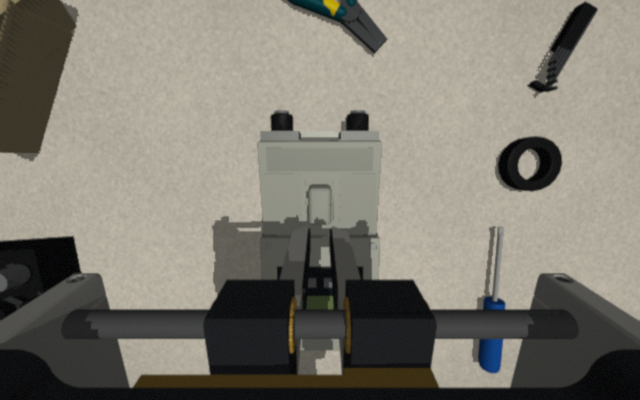

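The cover (cols 258-382) is hooked, straight, and its end is resting on the catch (320,138) at 0.16 rad tilt, as expected. Next, closed fingers go above the pressing point.

```bash
python3 -m pendant '[[[0.01,0,0],[0,-1.5,0],0],[[0.022,0,0.005],[0,-3,0],0],[[0.034,0,0.015],[0,-4.5,0],0],[[0.042,0,0.03],[0,-6,0],0],[[0.046,0,0.045],[0,-7,0],0],[[0.047,0,0.058],[0,-8,0],0],[[0.047,0,0.068],[0,-8,0],0],[[0.047,0,0.074],[0,-8,0],0],[[0.047,0,0.077],[0,-8,0],0],[[0.047,0,0.077],[0,-8,0],0]]'
python3 -c "
from h import *
go(tx(.03,0,.086),Rt(Y))"
```

```text
t: 15.3
ee_pos: [0.5891, 0.2251, 0.1011]
orientation: [[1.0, 0.011, 0.002], [0.011, -1.0, -0.0], [0.002, 0.0, -1.0]]
contact_force: [-0.1, -0.5, -0.7]
width: 0.0008
finger_force: 0.0
t 15.3 shift [ 0.0008 -0.      0.0151] turn [ 0.01 -0.13  0.02] F [-0.1 -0.5 -0.7] w 0.0008
```

```bash
python3 -m pendant '[[[0.001,0,0.003],[0,0,0],0],[[0.001,0,0.007],[0,0,0],0],[[0.001,0,0.011],[0,0,0],0],[[0.001,0,0.014],[0,0,0],0],[[0.001,0,0.016],[0,0,0],0],[[0.001,0,0.018],[0,0,0],0],[[0.001,0,0.0195],[0,0,0],0],[[0.001,0,0.021],[0,0,0],0],[[0.001,0,0.021],[0,0,0],0],[[0.001,0,0.021],[0,0,0],0]]'
```

```text
t: 16.3
ee_pos: [0.5907, 0.2251, 0.0804]
orientation: [[1.0, 0.011, 0.003], [0.011, -1.0, -0.0], [0.003, 0.0, -1.0]]
contact_force: [1.8, -0.7, 1.0]
width: 0.0005
finger_force: 0.9
```

```bash
python3 -m pendant '[[[0,0,0.001],[0,0,0],0],[[0,0,0.002],[0,0,0],0],[[0,0,0.003],[0,0,0],0],[[0,0,0.004],[0,0,0],0],[[0,0,0.005],[0,0,0],0],[[0,0,0.0055],[0,0,0],0],[[0,0,0.006],[0,0,0],0],[[0,0,0.0065],[0,0,0],0],[[0,0,0.0065],[0,0,0],0],[[0,0,0.0065],[0,0,0],0]]'
```

```text
t: 17.3
ee_pos: [0.5899, 0.225, 0.0752]
orientation: [[1.0, 0.011, 0.0], [0.011, -1.0, -0.001], [0.0, 0.001, -1.0]]
contact_force: [-5.2, -0.9, 12.7]
width: 0.0004
finger_force: 6.1
```

```bash
python3 -m pendant '[[[0,0,0.0005],[0,0,0],0],[[0,0,0.001],[0,0,0],0],[[0,0,0.0015],[0,0,0],0],[[0,0,0.0015],[0,0,0],0],[[0,0,0.0015],[0,0,0],0],[[0,0,0.0015],[0,0,0],0],[[0,0,0.0015],[0,0,0],0],[[0,0,0.0015],[0,0,0],0],[[0,0,0.0015],[0,0,0],0],[[0,0,0.0015],[0,0,0],0]]'
python3 -m pendant '[[[0,0,-0.002],[0,0,0],0],[[0,0,-0.01],[0,0,0],0],[[0,0,-0.025],[0,0,0],0],[[0,0,-0.045],[0,0,0],0],[[-0.02,0,-0.065],[0,0,0],0],[[-0.04,0,-0.085],[0,0,0],0],[[-0.055,0,-0.1],[0,0,0],0],[[-0.06,0,-0.105],[0,0,0],0],[[-0.06,0,-0.105],[0,0,0],0],[[-0.06,0,-0.105],[0,0,0],0]]'
python3 - <<'E'
from h import *
d=cam('wrist');cv2.imwrite('pics/s.png',d['frame'])
W=cloud(d);X=(W.reshape(-1,3)-O)@Ro.from_euler('z',Y,degrees=True).as_matrix()
m=(abs(X[:,1])<.055)&(X[:,0]>0.012)&(X[:,0]<.04)&(X[:,2]>.04)&(X[:,2]<.09);P=X[m];A=np.c_[P[:,0],P[:,1],np.ones(len(P))]
print(len(P),np.linalg.lstsq(A,P[:,2],rcond=None)[0])
g=X[(abs(X[:,1])<.016)&(X[:,0]>-.04)&(X[:,0]<.02)&(X[:,2]>.073)&(X[:,2]<.09)];print('grip',len(g),g.min(0),g.max(0),cv2.minAreaRect((g[:,:2]*1000).astype(np.float32)))
n=X[(abs(X[:,1])<.016)&(X[:,0]>.035)&(X[:,0]<.065)&(X[:,2]>.061)];print('nose',n.min(0),n.max(0))
cv2.imwrite('pics/sc.png',cv2.resize(d['frame'][90:290,210:430],None,fx=3,fy=3,interpolation=cv2.INTER_CUBIC))
E
```

```text
t: 18.3
ee_pos: [0.59, 0.225, 0.0751]
orientation: [[1.0, 0.011, -0.0], [0.011, -1.0, -0.001], [-0.0, 0.001, -1.0]]
contact_force: [-8.9, -3.2, 20.0]
width: 0.0006
finger_force: 10.0
t: 19.3
ee_pos: [0.5304, 0.2243, 0.1767]
orientation: [[1.0, 0.011, 0.002], [0.011, -1.0, -0.0], [0.002, 0.0, -1.0]]
contact_force: [-0.8, -0.6, 0.1]
width: 0.0008
finger_force: 0.0
3174 [-0.00107826  0.00025996  0.05845243]
grip 843 [-0.03043375 -0.01035429  0.07306714] [0.00687225 0.01148001 0.08137721] ((-11.831117630004883, 0.6878633499145508), (37.32542419433594, 21.76782989501953), 0.5682873129844666)
nose [ 0.04575158 -0.01589043  0.06108234] [0.05590324 0.01593351 0.07022806]
```

View pics/sc.png

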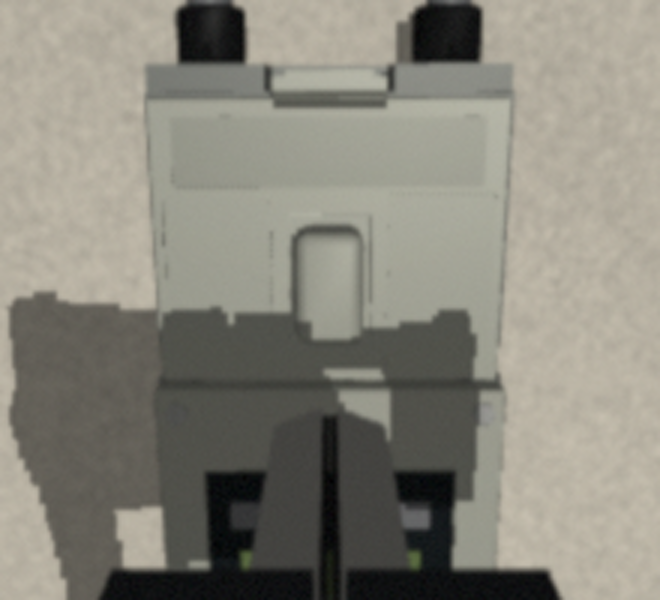

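The cover is level (slope 0.001) with its top at 58.5 mm. The catch nose lies over its end (crop (330,100)), its grip centre is 0.8 mm from home, and the robot is clear.

```bash
python3 -c "
from station import manip
print(manip.close_job())"
```

```text
the job is handed in; nothing more can be done
None
```

The terminal cover is hooked into the slot, snapped under the catch and lying flat. The robot stands clear, none of the tools were touched, and the job was handed in at about 19 s; no verdict came back.

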